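# Set out the press sleeves by size

## Task

Set the four steel press sleeves out for the press in order of size on the strip with the four round pads: the smallest on the pad next to the upright start post, then each larger one on the next pad, with the largest farthest from the post. Stand each sleeve upright in the middle of its pad and leave it there.

Things in the scene. Friction and masses are not known exactly. Their poses are not given: they have to be found in the camera images.
- sleeve_a: the smallest press sleeve: plain steel round sleeve with a bore open at the top, standing upright loose on the table; outer diameter 20 mm, 36 mm high, straight sides all the way up; origin at the centre of its underside, z up its axis
- sleeve_b: the second smallest press sleeve: plain steel round sleeve with a bore open at the top, standing upright loose on the table; outer diameter 28 mm, 42 mm high, straight sides all the way up; origin at the centre of its underside, z up its axis
- sleeve_c: the second largest press sleeve: plain steel round sleeve with a bore open at the top, standing upright loose on the table; outer diameter 36 mm, 48 mm high, straight sides all the way up; origin at the centre of its underside, z up its axis
- sleeve_d: the largest press sleeve: plain steel round sleeve with a bore open at the top, standing upright loose on the table; outer diameter 44 mm, 54 mm high, straight sides all the way up; origin at the centre of its underside, z up its axis
- pad1: one of four like round dark rubber pads (50 mm across, 3 mm thick, thin pale ring) in a row pad1, pad2, pad3, pad4, 56 to 72 mm apart, on a flat aluminium strip (66 x 300 mm, 8 mm thick) fixed on the table; origin at the centre of its underside, on the strip; its top is 3 mm above that, 11 mm above the table; y axis along the row. Fixed
- pad2: one of four like round dark rubber pads (50 mm across, 3 mm thick, thin pale ring) in a row pad1, pad2, pad3, pad4, 56 to 72 mm apart, on a flat aluminium strip (66 x 300 mm, 8 mm thick) fixed on the table; origin at the centre of its underside, on the strip; its top is 3 mm above that, 11 mm above the table; y axis along the row. Fixed
- pad3: one of four like round dark rubber pads (50 mm across, 3 mm thick, thin pale ring) in a row pad1, pad2, pad3, pad4, 56 to 72 mm apart, on a flat aluminium strip (66 x 300 mm, 8 mm thick) fixed on the table; origin at the centre of its underside, on the strip; its top is 3 mm above that, 11 mm above the table; y axis along the row. Fixed
- pad4: one of four like round dark rubber pads (50 mm across, 3 mm thick, thin pale ring) in a row pad1, pad2, pad3, pad4, 56 to 72 mm apart, on a flat aluminium strip (66 x 300 mm, 8 mm thick) fixed on the table; origin at the centre of its underside, on the strip; its top is 3 mm above that, 11 mm above the table; y axis along the row. Fixed
- post: the start post: a short steel pin, 12 mm diameter (16 mm at its foot), 20 mm high, fixed on the strip in line with the pads, 37 to 45 mm beyond the centre of the end pad, which may be pad1 or pad4 (the strip's other end has only a flat screw head, 3 mm high); origin at the centre of its underside
Mind the look-alikes: they are no part of the job. What is shaped like the sleeve_d but blue or green is not meant.

How it is judged:
At the end, for the whole second after the job is handed in: The four sleeves stand one on each pad in order of size, the smallest beside the start post: each centred on its pad within 14 mm, its foot resting on the pad (within 3 mm), upright within 0.1 rad, at rest and released (((horizontal distance between post and pad1 below 0.07 m and horizontal distance between sleeve_a and pad1 below 0.014 m and z of sleeve_a in the frame of pad1 below 0.006 m and horizontal distance between sleeve_b and pad2 below 0.014 m and z of sleeve_b in the frame of pad2 below 0.006 m and horizontal distance between sleeve_c and pad3 below 0.014 m and z of sleeve_c in the frame of pad3 below 0.006 m and horizontal distance between sleeve_d and pad4 below 0.014 m and z of sleeve_d in the frame of pad4 below 0.006 m) or (horizontal distance between post and pad4 below 0.07 m and horizontal distance between sleeve_a and pad4 below 0.014 m and z of sleeve_a in the frame of pad4 below 0.006 m and horizontal distance between sleeve_b and pad3 below 0.014 m and z of sleeve_b in the frame of pad3 below 0.006 m and horizontal distance between sleeve_c and pad2 below 0.014 m and z of sleeve_c in the frame of pad2 below 0.006 m and horizontal distance between sleeve_d and pad1 below 0.014 m and z of sleeve_d in the frame of pad1 below 0.006 m)) and angle between each of sleeve_a, sleeve_b, sleeve_c, sleeve_d's own z axis and vertical below 0.1 rad and linear speed of each of sleeve_a, sleeve_b, sleeve_c, sleeve_d below 0.02 m/s and contact force between each of sleeve_a, sleeve_b, sleeve_c, sleeve_d and the fingers below 0.05 N); the robot touches nothing.
It also fails if it takes over 106 s, if anything falls off the work surface, if the arm or the gripper's body presses on something with over 40 N, if the wrist force passes 120 N, or if a joint passes its speed limit or range.

## Robot

A 6-joint arm with a two-finger parallel gripper is mounted at the origin on a cart in front of the work surface, level with it; the furniture and walls round the work are solid. World frame = base frame: x ahead of the robot, y to its left, z up, the work surface at z = 0. Lengths are in m, angles in rad, forces in N, time in s.
With the tool pointing down it reaches from about 0.25 to 0.775 m from the base axis. Payload 4 kg.
Tool frame: the origin (TCP) lies at the very end of the fingers, on their centre line; the grasp point (between the pads) lies 19 mm behind it (manip.grasp_offset is the distance from the TCP to the grasp point, in m); z points along the fingers, y is the line along which they close (so a half turn about z gives the same grasp; the last joint's range is limited). The gripper opens to 94 mm and grips with 3 to 60 N. Pads are 16 mm wide; open, the fingers measure 119 mm over their backs; the gripper's body (75 mm by 177 mm) begins 78 mm behind the grasp point.
Start: joints at [-1.445, 0.087, 1.371, -0, 1.684, -0.103], TCP at [0.125, -0.536, 0.206] pointing down, gripper open.
Joint ranges: [-3.1, 3.1], [-0.76, 2.03], [0.27, 2.55], [-1.08, 4.22], [0.17, 2.65], [-2.57, 2.57]. Speed limits (rad/s): [2.79, 2.79, 3.14, 3.14, 3.14, 3.14].

## Interface

Orientations are given as a 3x3 rotation matrix whose columns are the frame's x, y, z axes.
In Python, from rig import manip gives the robot as it stands.
- The arm moves only by the tool drive_tool, never from a script. Its argument "targets" is a list of rows, each a list of 2 entries, a list of its own where there are three numbers: the shift along the tool's x, y, z in mm, then the turn about the tool's z in rad. In form: [[[dx, dy, dz], spin], ...]. A call has 1 to 5 rows; each row is the pose to reach, as a shift and turn from the pose commanded when the call began, along the tool's axes at that moment; what a row does not reach only later rows make up. A row lasts 1/10 s, in which the tool goes at most 50 mm and 8.59 degrees, less where a joint would pass 70% of its speed; a pose out of reach is approached as far as the arm can. A call with a gripper value outside its range is refused whole. "gripper" is the opening, from 0 (shut) to 1 (fully open), set as the call begins (left out, the last holds). The fingers move at their own pace and stop on an object; the grip force is fixed at half the most. Time passes only in rows, so rows that repeat a pose let the fingers close. It gives the time, the measured TCP pose, the force, the opening and the grip force at its end, in the units of the state.
- manip.observe(): the state, without advancing time (a new reading comes with each control period).
- manip.get_image(name): name is "scene" or "top" or "wrist"; returns a dict with "image" (480x640x3 uint8, red, green, blue), "depth" (480x640 float32, m along the optical axis (not along the pixel's ray), 0 where there is no reading), "K" (3x3 intrinsics, pixels), "distortion" ([k1, k2, p1, p2, k3] as OpenCV has them; the pictures are not rectified), "world_from_camera" (4x4, takes a point from camera to world coordinates); the wrist camera has in their place "hand_eye" (4x4, takes a point from camera to tool coordinates, whose origin is the TCP and whose axes are the flange's). Camera axes: x right, y up, looking along -z (the intrinsics and any distortion apply to the point x, -y, -z); pixel columns grow to the right and rows downward; lengths in m; the calibration is good to about 2 mm. A picture is of the moment at which its call begins: read the wrist's pose just before it.
- manip.close_job(): hands the job in; it is judged then, once.
The state is a dict: "time": time; "qpos": joint angles; "dq": joint speeds; "effort": joint torques, N m; "eef_pos": TCP position; "eef_rot": TCP orientation; "wrist_force": force on the tool from outside, world axes, zero at the start; "torque": the same for the moment, N m; "grip_width": finger opening in m; "grip_force": force on a finger pad.
Only numpy, scipy, OpenCV 4.12 (cv2) and the standard library are available. Lean on these libraries where they do the work, as an engineer would, in place of code of your own. Each camera call takes 0.05 s, during which the arm holds its last target. There are 200 camera calls.

## Working session

There is one attempt and no reset: what is moved stays moved. The work goes in short steps, Python scripts to look and compute and a tool call to move; the robot and the scene stay as the last step left them, time stands still between calls to the robot, and variables do not carry over. Pictures are saved under pics/ and viewed, at most 14 in all, crops included, and the job is handed in when it is done.

Besides the shell and the picture viewer there is one more tool, called after "Call:" as name(argument=value, ...) on one line, values as JSON. drive_tool: Moves the arm, as the interface text tells. Its arguments: {"type":"object","properties":{"targets":{"type":"array"},"gripper":{"type":"number"}},"required":["targets"]}

```bash
mkdir -p pics; ls
python3 - <<'E'
from rig import manip
import cv2,numpy as np
s=manip.observe();print(s)
for n in("top","scene"):
    d=manip.get_image(n);cv2.imwrite(f"pics/{n}1.png",d["image"][...,::-1])
    np.savez(f"{n}1.npz",**d)
    print(n,d["K"].tolist(),d["distortion"],np.round(d["world_from_camera"],3).tolist())
E
```

```text
pics
{'time': 0.0, 'qpos': array([-1.44506005e+00,  8.79004213e-02,  1.37222124e+00, -1.13653471e-05,
        1.68359478e+00, -1.03102246e-01]), 'dq': array([-5.43610108e-04,  1.38950971e-03,  9.59237161e-04, -3.56889415e-04,
       -8.72644508e-05,  1.55457235e-03]), 'effort': array([-2.71804733e-03, -3.40186536e+01, -3.02429867e+01,  7.18024350e-02,
        3.31512862e-02, -1.64763742e-04]), 'eef_pos': array([ 0.12468774, -0.53512413,  0.20435076]), 'eef_rot': array([[ 9.73930846e-01,  2.26844947e-01, -2.77538169e-04],
       [ 2.26845022e-01, -9.73928592e-01,  2.10560643e-03],
       [ 2.07343820e-04, -2.11367320e-03, -9.99997745e-01]]), 'wrist_force': array([ 0.93956961,  0.54053818, -0.73833002]), 'torque': array([ 0.01729335,  0.02980714, -0.04619989]), 'grip_force': 0.0, 'grip_width': 0.09374187673879963}
top [[555.8366011151602, 0.0, 323.25242840930366], [0.0, 555.8366011151602, 234.34172346851844], [0.0, 0.0, 1.0]] [0.00772441 0.         0.         0.         0.        ] [[-0.004, 0.997, -0.072, 0.4], [-1.0, -0.002, 0.025, 0.019], [0.025, 0.072, 0.997, 1.267], [0.0, 0.0, 0.0, 1.0]]
scene [[602.9660632995088, 0.0, 311.704984039025], [0.0, 602.9660632995088, 232.69637716588502], [0.0, 0.0, 1.0]] [0.01894496 0.         0.         0.         0.        ] [[-0.886, 0.291, -0.36, 0.082], [-0.463, -0.541, 0.702, 0.824], [0.009, 0.789, 0.615, 0.77], [0.0, 0.0, 0.0, 1.0]]
```

View pics/top1.png

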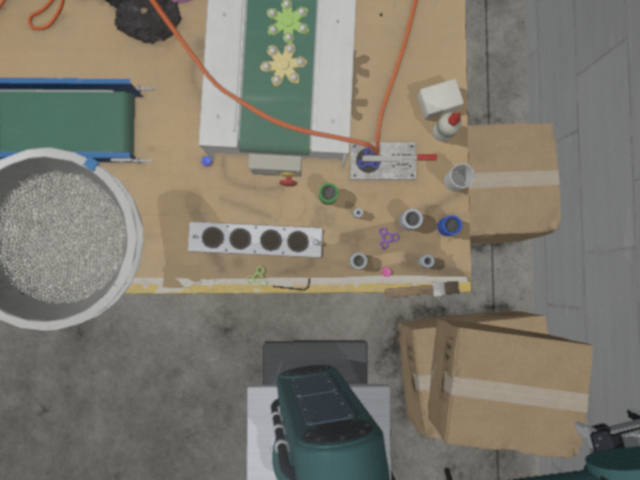

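View pics/scene1.png

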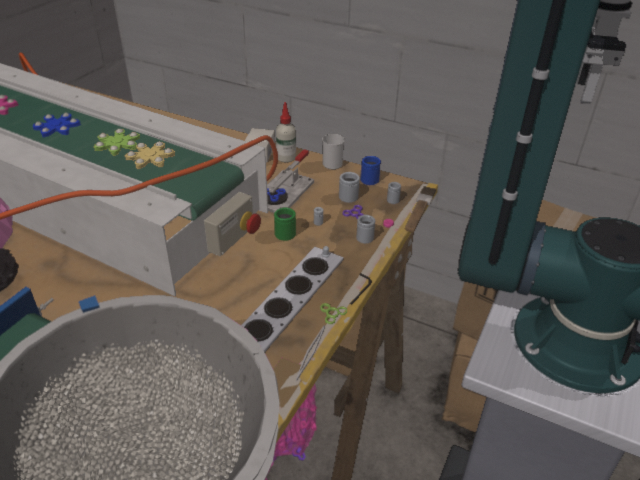

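The top view shows the strip with pads at about (213,237), (240,239), (271,240) and (298,241). The post looks to be at the right end, near (318,241). The grey sleeves are at (358,213), (427,261), (358,261) and (411,218). Blue and green decoys and a white mug are also there. Next I'll measure with depth.

```bash
cat > h.py <<'E'
import numpy as np,cv2
def cloud(d,T=None):
    T=d["world_from_camera"] if T is None else T
    h,w=d["depth"].shape
    u,v=np.meshgrid(np.arange(w),np.arange(h))
    n=cv2.undistortPoints(np.stack([u,v],-1).reshape(-1,1,2).astype(float),d["K"],d["distortion"]).reshape(h,w,2)
    z=d["depth"]
    P=np.stack([n[...,0]*z,-n[...,1]*z,-z],-1)
    return P@T[:3,:3].T+T[:3,3]
E
python3 - <<'E'
from h import *
d=np.load("top1.npz");W=cloud(d);im=d["image"]
c=im[150:290,180:480,::-1];cv2.imwrite("pics/c1.png",cv2.resize(c,(780,364),interpolation=cv2.INTER_CUBIC))
for n,(u,v) in dict(s1=(358,213),s2=(427,261),s3=(358,261),s4=(411,218),blue=(450,225),green=(328,193),mug=(460,177)).items():
    p=W[v-18:v+19,u-18:u+19].reshape(-1,3);p=p[(p[:,2]>.02)]
    top=np.percentile(p[:,2],90) if len(p) else 0
    q=p[p[:,2]>top-.006]
    print(n,len(p),round(top,4),q.mean(0).round(4),np.ptp(q,0).round(4))
for u,v in [(213,237),(240,239),(271,240),(298,241),(317,240),(193,229),(320,241),(340,240),(400,240)]:print(u,v,W[v,u].round(4))
E
```

```text
s1 71 0.0389 [ 0.5255 -0.0802  0.1436] [0.1473 0.1176 1.2336]
s2 146 0.0443 [ 0.4287 -0.2359  0.0736] [0.0418 0.2763 1.2287]
s3 223 0.0504 [ 0.4275 -0.0824  0.1204] [0.0464 0.1247 1.2226]
s4 359 0.056 [ 0.5177 -0.199   0.0994] [0.1432 0.2491 1.2172]
blue 372 0.0553 [ 0.5057 -0.2877  0.0804] [0.1297 0.3353 1.2178]
green 350 0.0564 [ 0.5662 -0.0199  0.1443] [0.2003 0.0635 1.2167]
mug 372 0.0714 [ 0.588  -0.2765  0.2249] [0.2407 0.361  1.2017]
213 237 [0.4846 0.2371 0.0072]
240 239 [0.4798 0.1759 0.01  ]
271 240 [0.4773 0.1059 0.0123]
298 241 [0.4749 0.045  0.0112]
317 240 [0.4761 0.0023 0.0275]
193 229 [0.503  0.2826 0.0057]
320 241 [ 0.4751 -0.0048  0.0071]
340 240 [ 0.4776 -0.0507  0.001 ]
400 240 [ 0.4773 -0.1881  0.0018]
```

View pics/c1.png

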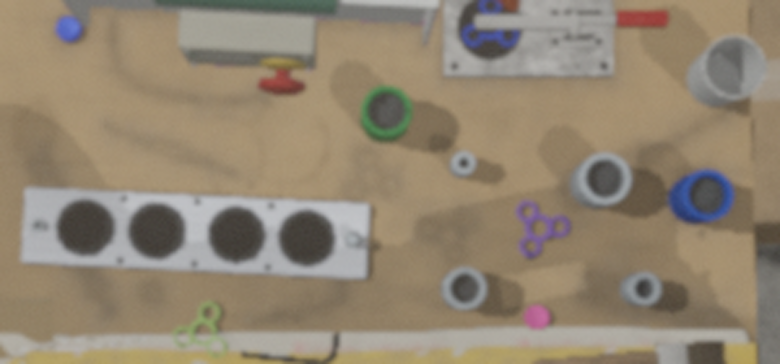

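The crop confirms it. The post is at the right end of the strip (crop 353,240), so a goes on the right pad and d on the left. By height, sleeve a is s1, b is s2, c is s3 and d is s4.

Run:
```python
from h import *
d=np.load("top1.npz");W=cloud(d);im=d["image"];ok=d["depth"]>0
out={}
for n,(u,v),H,R in [("a",(358,213),.036,10),("b",(427,261),.042,14),("c",(358,261),.048,18),("d",(411,218),.054,22)]:
    s=np.s_[v-14:v+15,u-14:u+15];p=W[s][ok[s]]
    q=p[(abs(p[:,2]-H)<.008)]
    (cx,cy),r=cv2.minEnclosingCircle((q[:,:2]*1000).astype(np.float32))
    print(n,len(q),q.mean(0).round(4),(cx,cy,r),R)
# pads: dark
g=im.max(2)
n,l,st,ce=cv2.connectedComponentsWithStats((g[222:258,188:325]<100).astype(np.uint8))
for i in range(1,n):
    if st[i,4]>100:
        u,v=ce[i]+[188,222]
        o=W[222:258,188:325][l==i]; print("pad",u,v,st[i],o[:, :].mean(0).round(4))
        T=d["world_from_camera"];m=cv2.undistortPoints(np.array([[[u,v]]]),d["K"],d["distortion"]).ravel()
        r=T[:3,:3]@[m[0],-m[1],-1];t=(.011-T[2,3])/r[2];print((T[:3,3]+t*r).round(4))
m=ok&(W[...,0]<.66)&(W[...,0]>.33)&(W[...,1]<.33)&(W[...,1]>-.4)&(W[...,2]>.06)
l=np.argwhere(m);print(len(l),W[m].max(0), W[m].min(0))
for x0 in np.arange(.33,.66,.03):
    k=m&(W[...,0]>=x0)&(W[...,0]<x0+.03); print(round(x0,2),k.sum(), W[k].max(0).round(3) if k.any() else '',W[k].min(0).round(3) if k.any() else '')
```

```text
a 51 [ 0.5373 -0.0898  0.0355] (537.3345336914062, -89.97885131835938, 9.882609367370605) 10
b 80 [ 0.4288 -0.2425  0.0414] (428.9459228515625, -242.8759002685547, 14.075695991516113) 14
c 106 [ 0.4292 -0.0886  0.0475] (429.3639831542969, -88.89881896972656, 17.827566146850586) 18
d 153 [ 0.522  -0.2076  0.0532] (522.3155517578125, -207.9844970703125, 22.282978057861328) 22
pad 212.34782608695653 237.16770186335404 [ 14   6  21  20 322] [0.484  0.2378 0.0114]
[0.484  0.2379 0.011 ]
pad 239.77142857142857 238.47619047619048 [ 42   7  20  20 315] [0.4799 0.1741 0.0276]
[0.4809 0.1763 0.011 ]
pad 270.5474683544304 239.88924050632912 [ 73   8  20  20 316] [0.4776 0.1069 0.0116]
[0.4776 0.107  0.011 ]
pad 297.4968152866242 241.27388535031847 [100  10  20  20 314] [0.4741 0.046  0.0154]
[0.4743 0.0462 0.011 ]
2499 [0.65998446 0.2396093  0.18229239] [ 0.5107349  -0.3416141   0.06010318]
0.33 0  
0.36 0  
0.39 0  
0.42 0  
0.45 0  
0.48 0  
0.51 1 [ 0.511 -0.273  0.062] [ 0.511 -0.273  0.062]
0.54 0  
0.57 129 [0.6   0.084 0.105] [ 0.588 -0.335  0.061]
0.6 679 [0.63  0.145 0.129] [ 0.6   -0.342  0.06 ]
0.63 1690 [0.66  0.24  0.182] [ 0.63  -0.335  0.06 ]
0.66 0
```

Run:
```python
from h import *
d=np.load("top1.npz");W=cloud(d);ok=d["depth"]>0
for y in (-.17,-.15,-.13,-.11,-.09,-.07,-.05,-.03,-.01):
  print(y,[ (lambda k:round(W[k][:,2].max(),3) if k.any() else 0)(ok&(abs(W[...,1]-y)<.01)&(W[...,0]>x)&(W[...,0]<x+.02)) for x in (.56,.58,.6,.62,.64,.66)])
R=np.array([[.9739,.2268,0],[.2268,-.9739,0],[0,0,-1]])
print(R.T@(np.array([.429,-.243,.12])-[.125,-.536,.206]))
```

```text
-0.17 [np.float64(0.005), np.float64(0.006), np.float64(0.014), np.float64(0.017), np.float64(0.047), np.float64(0.046)]
-0.15 [np.float64(0.007), np.float64(0.006), np.float64(0.015), np.float64(0.017), np.float64(0.048), np.float64(0.046)]
-0.13 [np.float64(0.005), np.float64(0.006), np.float64(0.014), np.float64(0.024), np.float64(0.135), np.float64(0.115)]
-0.11 [np.float64(0.007), np.float64(0.006), np.float64(0.015), np.float64(0.025), np.float64(0.172), np.float64(0.167)]
-0.09 [np.float64(0.005), np.float64(0.006), np.float64(0.015), np.float64(0.019), np.float64(0.181), np.float64(0.181)]
-0.07 [np.float64(0.007), np.float64(0.006), np.float64(0.012), np.float64(0.014), np.float64(0.182), np.float64(0.183)]
-0.05 [np.float64(0.059), np.float64(0.059), np.float64(0.006), np.float64(0.007), np.float64(0.174), np.float64(0.184)]
-0.03 [np.float64(0.059), np.float64(0.058), np.float64(0.056), np.float64(0.006), np.float64(0.175), np.float64(0.186)]
-0.01 [np.float64(0.06), np.float64(0.061), np.float64(0.006), np.float64(0.006), np.float64(0.177), np.float64(0.188)]
[ 0.362518  -0.2164055  0.086    ]
```

Call:
drive_tool(targets=[[[36,-22,9],-0.14],[[72,-43,18],-0.28],[[108,-65,26],-0.42],[[145,-87,34],-0.56],[[181,-108,43],-0.67]], gripper=1)

```text
time: 0.6
eef_pos: [0.2774, -0.3879, 0.1618]
eef_rot: [[0.619, 0.785, -0.0], [0.785, -0.619, 0.0], [0.0, -0.0, -1.0]]
wrist_force: [0.2, -0.3, -0.2]
grip_width: 0.0937
grip_force: 0.0
```

Call:
drive_tool(targets=[[[42,6,9],-0.14],[[84,12,18],-0.28],[[126,18,26],-0.42],[[168,24,34],-0.56],[[208,29,42],-0.67]])

```text
time: 1.1
eef_pos: [0.4296, -0.243, 0.1197]
eef_rot: [[-0.003, 1.0, -0.0], [1.0, 0.003, 0.0], [0.0, -0.0, -1.0]]
wrist_force: [0.5, -0.9, 0.1]
grip_width: 0.0938
grip_force: 0.0
```

Call:
drive_tool(targets=[[[0,0,0],0]])

```text
time: 1.2
eef_pos: [0.4303, -0.2406, 0.1185]
eef_rot: [[-0.005, 1.0, -0.002], [1.0, 0.005, 0.004], [0.004, -0.002, -1.0]]
wrist_force: [0.5, -0.1, -0.6]
grip_width: 0.0944
grip_force: 0.0
```

Call:
drive_tool(targets=[[[-1,-1,40],0],[[-2,-1,80],0],[[-2,-1,100],0],[[-2,-1,109],0],[[-2,-1,109],0]])

```text
time: 1.7
eef_pos: [0.4268, -0.2465, 0.0121]
eef_rot: [[0.004, 1.0, -0.002], [1.0, -0.004, 0.002], [0.002, -0.002, -1.0]]
wrist_force: [-1.1, 1.1, 1.0]
grip_width: 0.0938
grip_force: 0.7
```

Call:
drive_tool(targets=[[[0,0,0],0],[[0,0,0],0],[[0,0,0],0],[[0,0,0],0],[[0,0,0],0]], gripper=0)

```text
time: 2.2
eef_pos: [0.4277, -0.2468, 0.0115]
eef_rot: [[0.002, 1.0, 0.0], [1.0, -0.002, -0.0], [-0.0, 0.0, -1.0]]
wrist_force: [0.2, 0.0, -0.8]
grip_width: 0.0574
grip_force: 0.0
```

Call:
drive_tool(targets=[[[4,0,0],0],[[4,0,0],0],[[4,0,0],0],[[4,0,0],0],[[4,0,0],0]])

```text
time: 2.7
eef_pos: [0.4279, -0.2427, 0.0115]
eef_rot: [[0.002, 1.0, 0.0], [1.0, -0.002, -0.0], [-0.0, 0.0, -1.0]]
wrist_force: [0.0, 0.4, -0.5]
grip_width: 0.0274
grip_force: 30.0
```

Call:
drive_tool(targets=[[[0,0,0],0],[[0,0,0],0],[[0,0,0],0]])

```text
time: 3.0
eef_pos: [0.4278, -0.2428, 0.0115]
eef_rot: [[0.002, 1.0, 0.0], [1.0, -0.002, -0.0], [-0.0, 0.0, -1.0]]
wrist_force: [-0.4, 0.1, 0.0]
grip_width: 0.0274
grip_force: 30.0
```

Call:
drive_tool(targets=[[[0,0,-45],0],[[0,0,-90],0],[[40,6,-90],0],[[85,12,-90],0],[[130,18,-90],0]])

```text
time: 3.5
eef_pos: [0.4458, -0.1119, 0.1017]
eef_rot: [[0.004, 1.0, 0.0], [1.0, -0.004, -0.0], [-0.0, 0.0, -1.0]]
wrist_force: [0.7, 0.4, -0.6]
grip_width: 0.0274
grip_force: 30.0
```

Call:
drive_tool(targets=[[[47,7,0],0],[[94,14,0],0],[[140,20,0],0],[[185,27,0],0],[[220,32,0],0]])

```text
time: 4.0
eef_pos: [0.478, 0.1095, 0.1011]
eef_rot: [[0.001, 1.0, -0.001], [1.0, -0.001, -0.0], [-0.0, -0.001, -1.0]]
wrist_force: [1.1, 0.1, -1.5]
grip_width: 0.0274
grip_force: 30.0
```

Call:
drive_tool(targets=[[[0,0,0],0],[[0,0,0],0]])

```text
time: 4.2
eef_pos: [0.4779, 0.1073, 0.1009]
eef_rot: [[0.0, 1.0, -0.001], [1.0, -0.0, -0.001], [-0.001, -0.001, -1.0]]
wrist_force: [-0.2, 0.1, -0.6]
grip_width: 0.0274
grip_force: 30.0
```

Call:
drive_tool(targets=[[[0,0,35],0],[[0,0,60],0],[[0,0,72],0],[[0,0,76],0],[[0,0,77],0]])

```text
time: 4.7
eef_pos: [0.4787, 0.1064, 0.0246]
eef_rot: [[0.003, 1.0, 0.0], [1.0, -0.003, -0.0], [-0.0, 0.0, -1.0]]
wrist_force: [0.3, -0.3, -0.7]
grip_width: 0.0274
grip_force: 30.0
```

Call:
drive_tool(targets=[[[0,0,0.5],0],[[0,0,1],0],[[0,0,1],0]])

```text
time: 5.0
eef_pos: [0.4792, 0.1072, 0.0244]
eef_rot: [[0.002, 1.0, 0.002], [1.0, -0.002, 0.0], [0.0, 0.002, -1.0]]
wrist_force: [0.4, -0.1, -1.3]
grip_width: 0.0279
grip_force: 30.0
```

Call:
drive_tool(targets=[[[0,0,1],0],[[0,0,1],0],[[0,0,1],0]])

```text
time: 5.3
eef_pos: [0.4785, 0.1072, 0.0225]
eef_rot: [[0.002, 1.0, 0.0], [1.0, -0.002, -0.0], [-0.0, 0.0, -1.0]]
wrist_force: [0.3, 0.5, -0.1]
grip_width: 0.0275
grip_force: 30.0
```

Near contact, so I'll release and lift.

Call:
drive_tool(targets=[[[0,0,0],0],[[0,0,0],0],[[0,0,0],0],[[0,0,0],0],[[0,0,0],0]], gripper=0.8)

```text
time: 5.8
eef_pos: [0.4785, 0.1072, 0.0225]
eef_rot: [[0.002, 1.0, 0.0], [1.0, -0.002, -0.0], [-0.0, 0.0, -1.0]]
wrist_force: [0.0, -0.9, -0.1]
grip_width: 0.0643
grip_force: 0.0
```

Call:
drive_tool(targets=[[[0,0,-20],0],[[0,0,-50],0],[[0,0,-90],0],[[-45,-10,-98],0],[[-90,-20,-98],0]])

```text
time: 6.3
eef_pos: [0.4599, 0.0169, 0.1235]
eef_rot: [[-0.002, 1.0, 0.006], [1.0, 0.002, -0.001], [-0.001, 0.006, -1.0]]
wrist_force: [-0.2, -1.5, -0.6]
grip_width: 0.075
grip_force: 0.0
```

Next is c at (.429, -.089).

Call:
drive_tool(targets=[[[-40,-12,0],0],[[-80,-24,0],0],[[-106,-30,20],0],[[-106,-30,20],0],[[-106,-30,20],0]])

```text
time: 6.8
eef_pos: [0.4277, -0.0886, 0.1002]
eef_rot: [[0.004, 1.0, -0.001], [1.0, -0.004, 0.001], [0.001, -0.001, -1.0]]
wrist_force: [0.6, 0.5, -0.2]
grip_width: 0.0753
grip_force: 0.0
```

Run:
```python
from rig import manip
from h import *
s=manip.observe();d=manip.get_image("wrist")
cv2.imwrite("pics/w1.png",d["image"][...,::-1])
T=np.eye(4);T[:3,:3]=s["eef_rot"];T[:3,3]=s["eef_pos"];T=T@d["hand_eye"]
W=cloud(d,T);p=W[d["depth"]>0]
q=p[(abs(p[:,2]-.048)<.004)&(np.hypot(p[:,0]-.429,p[:,1]+.089)<.03)]
print(s["eef_pos"],len(q),q.mean(0) if len(q) else '',cv2.minEnclosingCircle((q[:,:2]*1000).astype(np.float32)) if len(q) else '')
d=manip.get_image("top");cv2.imwrite("pics/c2.png",cv2.resize(d["image"][150:290,180:480,::-1],(780,364),interpolation=cv2.INTER_CUBIC))
W=cloud(d);k=(d["depth"]>0)&(abs(W[...,2]-.053)<.005)&(np.hypot(W[...,0]-.4776,W[...,1]-.107)<.03);print("b",W[k].mean(0),cv2.minEnclosingCircle((W[k][:,:2]*1000).astype(np.float32)))
```

```text
[ 0.42772457 -0.08863783  0.10023787] 1101 [ 0.42999744 -0.08861639  0.04750926] ((429.7029113769531, -88.92232513427734), 18.229272842407227)
b [0.47685291 0.10652815 0.05296137] ((477.4580078125, 107.27894592285156), 14.222707748413086)
```

View pics/c2.png

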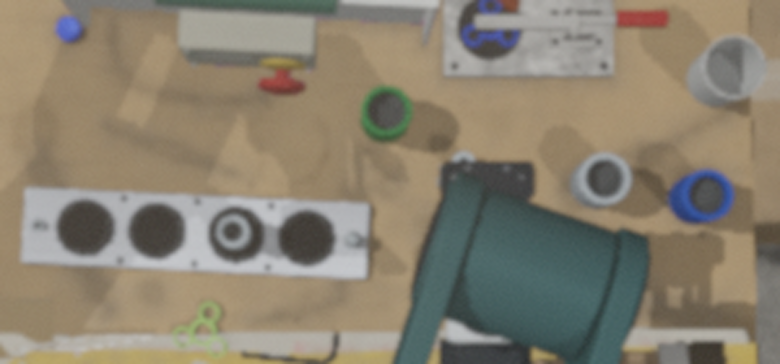

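Sleeve b stands upright in the middle of its pad (crop 235,233). Picking up c.

Call:
drive_tool(targets=[[[0,2,40],0],[[0,2,70],0],[[0,2,85],0],[[0,2,89],0],[[0,2,89],0]])

```text
time: 7.4
eef_pos: [0.4304, -0.0879, 0.0117]
eef_rot: [[0.0, 1.0, -0.0], [1.0, -0.0, 0.0], [0.0, -0.0, -1.0]]
wrist_force: [-0.1, -1.0, 0.1]
grip_width: 0.0752
grip_force: 0.0
```

Call:
drive_tool(targets=[[[0,0,0],0],[[0,0,0],0],[[0,0,0],0],[[0,0,0],0],[[0,0,0],0]], gripper=0)

```text
time: 7.9
eef_pos: [0.4302, -0.0889, 0.0118]
eef_rot: [[0.002, 1.0, 0.001], [1.0, -0.002, -0.0], [-0.0, 0.001, -1.0]]
wrist_force: [-0.2, -0.4, -0.3]
grip_width: 0.0385
grip_force: 0.0
```

Call:
drive_tool(targets=[[[0,0,0],0],[[0,0,0],0],[[0,0,0],0],[[0,0,0],0]])

```text
time: 8.3
eef_pos: [0.4301, -0.0889, 0.0117]
eef_rot: [[0.002, 1.0, 0.0], [1.0, -0.002, -0.0], [-0.0, 0.0, -1.0]]
wrist_force: [-0.5, -0.8, 2.4]
grip_width: 0.0356
grip_force: 30.0
```

Call:
drive_tool(targets=[[[0,0,-45],0],[[0,0,-90],0],[[35,7,-100],0],[[75,14,-100],0],[[115,22,-100],0]])

```text
time: 8.8
eef_pos: [0.4523, 0.0272, 0.1115]
eef_rot: [[0.004, 1.0, 0.001], [1.0, -0.004, -0.0], [-0.0, 0.001, -1.0]]
wrist_force: [0.8, 0.0, -2.8]
grip_width: 0.0354
grip_force: 30.0
```

Call:
drive_tool(targets=[[[40,7,0],0],[[80,15,0],0],[[120,23,0],0],[[150,29,0],0],[[150,29,0],0]])

```text
time: 9.3
eef_pos: [0.4811, 0.1795, 0.11]
eef_rot: [[-0.003, 1.0, -0.002], [1.0, 0.003, 0.001], [0.001, -0.002, -1.0]]
wrist_force: [0.1, -0.0, -2.4]
grip_width: 0.0356
grip_force: 30.0
```

Call:
drive_tool(targets=[[[0,0,0],0],[[0,0,0],0]])

```text
time: 9.5
eef_pos: [0.481, 0.1752, 0.1106]
eef_rot: [[0.003, 1.0, -0.002], [1.0, -0.003, -0.001], [-0.001, -0.002, -1.0]]
wrist_force: [-0.5, -0.0, -2.2]
grip_width: 0.0357
grip_force: 30.0
```

Descend from .1106 to about .0235.

Call:
drive_tool(targets=[[[1,0,45],0],[[1,0,70],0],[[1,0,82],0],[[1,0,86],0],[[1,0,87],0]])

```text
time: 10.0
eef_pos: [0.4821, 0.1767, 0.025]
eef_rot: [[0.003, 1.0, 0.001], [1.0, -0.003, 0.0], [0.0, 0.001, -1.0]]
wrist_force: [0.8, 1.0, -2.5]
grip_width: 0.0356
grip_force: 30.0
```

Call:
drive_tool(targets=[[[0,0,0],0],[[0,0,0],0]])

```text
time: 10.2
eef_pos: [0.4828, 0.1774, 0.0261]
eef_rot: [[0.002, 1.0, 0.003], [1.0, -0.002, 0.001], [0.001, 0.003, -1.0]]
wrist_force: [0.2, -0.0, -2.4]
grip_width: 0.0354
grip_force: 30.0
```

Call:
drive_tool(targets=[[[0,0,1],0],[[0,0,2],0],[[0,0,2],0],[[0,0,2],0]])

```text
time: 10.6
eef_pos: [0.4818, 0.1773, 0.0228]
eef_rot: [[0.002, 1.0, 0.001], [1.0, -0.002, 0.0], [0.0, 0.001, -1.0]]
wrist_force: [0.4, 0.1, -1.4]
grip_width: 0.0356
grip_force: 30.0
```

Call:
drive_tool(targets=[[[0,0,0],0],[[0,0,0],0],[[0,0,0],0],[[0,0,0],0],[[0,0,0],0]], gripper=0.85)

```text
time: 11.1
eef_pos: [0.4816, 0.1772, 0.0226]
eef_rot: [[0.002, 1.0, 0.0], [1.0, -0.002, -0.0], [-0.0, 0.0, -1.0]]
wrist_force: [0.1, -0.4, -0.2]
grip_width: 0.0721
grip_force: 0.0
```

Call:
drive_tool(targets=[[[0,0,-20],0],[[0,0,-50],0],[[0,0,-95],0],[[-40,4,-105],0],[[-85,8,-105],0]])

```text
time: 11.6
eef_pos: [0.4915, 0.0925, 0.1311]
eef_rot: [[-0.002, 1.0, 0.007], [1.0, 0.002, 0.001], [0.001, 0.007, -1.0]]
wrist_force: [0.8, -0.6, 0.0]
grip_width: 0.0801
grip_force: 0.0
```

Call:
drive_tool(targets=[[[-45,4,0],0],[[-90,8,0],0],[[-135,13,0],0],[[-180,18,0],0],[[-210,22,0],0]])

```text
time: 12.1
eef_pos: [0.5109, -0.1208, 0.1276]
eef_rot: [[0.004, 1.0, 0.0], [1.0, -0.004, -0.001], [-0.001, 0.0, -1.0]]
wrist_force: [0.6, -0.1, 1.1]
grip_width: 0.0799
grip_force: 0.0
```

Call:
drive_tool(targets=[[[-45,5,5],0],[[-90,10,10],0],[[-90,10,10],0],[[-90,10,10],0]])

```text
time: 12.5
eef_pos: [0.5204, -0.2084, 0.1169]
eef_rot: [[0.004, 1.0, -0.001], [1.0, -0.004, 0.001], [0.001, -0.001, -1.0]]
wrist_force: [0.0, -0.5, -0.0]
grip_width: 0.0801
grip_force: 0.0
```

Call:
drive_tool(targets=[[[0,2,45],0],[[0,2,85],0],[[0,2,100],0],[[0,2,105],0],[[0,2,105],0]])

```text
time: 13.0
eef_pos: [0.5233, -0.2073, 0.0132]
eef_rot: [[0.001, 1.0, 0.001], [1.0, -0.001, -0.0], [-0.0, 0.001, -1.0]]
wrist_force: [1.2, 0.9, 0.4]
grip_width: 0.0802
grip_force: 0.0
```

Call:
drive_tool(targets=[[[0,0,0],0],[[0,0,0],0],[[0,0,0],0],[[0,0,0],0],[[0,0,0],0]], gripper=0)

```text
time: 13.5
eef_pos: [0.5228, -0.2081, 0.0129]
eef_rot: [[0.002, 1.0, 0.0], [1.0, -0.002, -0.0], [-0.0, 0.0, -1.0]]
wrist_force: [0.5, -0.3, 5.9]
grip_width: 0.0438
grip_force: 30.4
```

Call:
drive_tool(targets=[[[0,0,0],0],[[0,0,0],0],[[0,0,0],0],[[0,0,0],0]])

```text
time: 13.9
eef_pos: [0.5228, -0.2081, 0.013]
eef_rot: [[0.002, 1.0, 0.0], [1.0, -0.002, -0.0], [-0.0, 0.0, -1.0]]
wrist_force: [-2.4, 0.5, 5.5]
grip_width: 0.0436
grip_force: 30.0
```

Call:
drive_tool(targets=[[[0,0,-40],0],[[0,0,-80],0],[[15,-2,-110],0],[[50,-5,-110],0],[[90,-8,-110],0]])

```text
time: 14.4
eef_pos: [0.5154, -0.1178, 0.1226]
eef_rot: [[0.004, 1.0, 0.002], [1.0, -0.004, -0.0], [-0.0, 0.002, -1.0]]
wrist_force: [-0.2, 0.4, -3.3]
grip_width: 0.0437
grip_force: 30.0
```

Call:
drive_tool(targets=[[[42,-4,0],0],[[84,-7,0],0],[[126,-10,0],0],[[168,-14,0],0],[[206,-18,0],0]])

```text
time: 14.9
eef_pos: [0.4963, 0.0902, 0.1209]
eef_rot: [[0.002, 1.0, -0.002], [1.0, -0.002, 0.0], [0.0, -0.002, -1.0]]
wrist_force: [0.6, 0.9, -2.1]
grip_width: 0.0436
grip_force: 30.0
```

Call:
drive_tool(targets=[[[40,-4,0],0],[[80,-7,0],0],[[120,-10,0],0],[[150,-13,0],0],[[150,-13,0],0]])

```text
time: 15.4
eef_pos: [0.4831, 0.2417, 0.1206]
eef_rot: [[-0.003, 1.0, -0.003], [1.0, 0.003, 0.001], [0.001, -0.003, -1.0]]
wrist_force: [0.6, -0.4, -3.4]
grip_width: 0.0435
grip_force: 30.0
```

Call:
drive_tool(targets=[[[0,0,0],0],[[0,0,0],0]])

```text
time: 15.6
eef_pos: [0.4844, 0.2372, 0.1215]
eef_rot: [[0.003, 1.0, -0.001], [1.0, -0.003, -0.001], [-0.001, -0.001, -1.0]]
wrist_force: [-1.0, -0.4, -3.0]
grip_width: 0.0437
grip_force: 30.0
```

Call:
drive_tool(targets=[[[0,0,45],0],[[0,0,75],0],[[0,0,90],0],[[0,0,95],0],[[0,0,96],0]])

```text
time: 16.1
eef_pos: [0.4847, 0.2371, 0.026]
eef_rot: [[0.004, 1.0, -0.001], [1.0, -0.004, -0.001], [-0.001, -0.001, -1.0]]
wrist_force: [0.2, 0.5, -2.1]
grip_width: 0.0433
grip_force: 30.0
```

Call:
drive_tool(targets=[[[0,0,0],0],[[0,0,0],0],[[0,0,0],0]])

```text
time: 16.4
eef_pos: [0.4856, 0.2384, 0.0278]
eef_rot: [[0.002, 1.0, 0.002], [1.0, -0.002, 0.001], [0.001, 0.002, -1.0]]
wrist_force: [0.1, -0.6, -2.5]
grip_width: 0.0435
grip_force: 30.0
```

Call:
drive_tool(targets=[[[0,0,1],0],[[0,0,2],0],[[0,0,2.5],0],[[0,0,2.5],0],[[0,0,2.5],0]])

```text
time: 16.9
eef_pos: [0.4847, 0.2382, 0.024]
eef_rot: [[0.002, 1.0, -0.0], [1.0, -0.002, -0.0], [-0.0, -0.0, -1.0]]
wrist_force: [0.9, -0.0, -2.4]
grip_width: 0.0437
grip_force: 30.0
```

Call:
drive_tool(targets=[[[0,0,0],0],[[0,0,0],0],[[0,0,0],0],[[0,0,0],0]], gripper=0.72)

```text
time: 17.3
eef_pos: [0.485, 0.2382, 0.0243]
eef_rot: [[0.002, 1.0, 0.001], [1.0, -0.002, 0.0], [0.0, 0.001, -1.0]]
wrist_force: [1.4, 0.3, 0.1]
grip_width: 0.0673
grip_force: 0.0
```

Call:
drive_tool(targets=[[[0,0,-20],0],[[0,0,-50],0],[[0,0,-95],0],[[-40,5,-105],0],[[-85,10,-105],0]])

```text
time: 17.8
eef_pos: [0.4966, 0.1537, 0.1328]
eef_rot: [[-0.002, 1.0, 0.008], [1.0, 0.002, 0.001], [0.001, 0.008, -1.0]]
wrist_force: [1.0, -1.3, -0.9]
grip_width: 0.0677
grip_force: 0.0
```

Call:
drive_tool(targets=[[[-45,8,0],0.1],[[-90,16,0],0.24],[[-135,24,0],0.38],[[-180,32,0],0.52],[[-220,40,0],0.65]], gripper=0.53)

```text
time: 18.3
eef_pos: [0.5342, -0.0692, 0.1293]
eef_rot: [[0.612, 0.791, 0.001], [0.791, -0.612, -0.0], [0.0, 0.001, -1.0]]
wrist_force: [0.2, 0.9, 0.2]
grip_width: 0.0499
grip_force: 0.0
```

Call:
drive_tool(targets=[[[0,0,0],0.14],[[0,0,0],0.28],[[0,0,0],0.35],[[0,0,0],0.35]])

```text
time: 18.7
eef_pos: [0.5341, -0.0672, 0.129]
eef_rot: [[0.843, 0.538, 0.0], [0.538, -0.843, -0.0], [0.0, 0.0, -1.0]]
wrist_force: [0.0, -0.2, -0.2]
grip_width: 0.0498
grip_force: 0.0
```

Run:
```python
from rig import manip
from h import *
s=manip.observe();d=manip.get_image("wrist")
cv2.imwrite("pics/w2.png",d["image"][...,::-1])
T=np.eye(4);T[:3,:3]=s["eef_rot"];T[:3,3]=s["eef_pos"];T=T@d["hand_eye"]
W=cloud(d,T);p=W[d["depth"]>0]
q=p[(abs(p[:,2]-.036)<.004)&(np.hypot(p[:,0]-.537,p[:,1]+.09)<.02)]
print(s["eef_pos"],len(q))
c,r=cv2.minEnclosingCircle((q[:,:2]*1000).astype(np.float32));print(c,r)
R=s["eef_rot"];print("tool delta",(R.T@(np.array([c[0]/1000,c[1]/1000,.008])-s["eef_pos"])*1000).round(1),"yang",np.arctan2(R[1,1],R[0,1]))
```

```text
[ 0.53412389 -0.0672238   0.12902781] 385
(538.0616455078125, -89.92444610595703) 10.171428680419922
tool delta [ -8.9  21.2 121. ] yang -1.002270389750249
```

Call:
drive_tool(targets=[[[-9,21,10],0],[[-9,21,55],0],[[-9,21,95],0],[[-9,21,116],0],[[-9,21,120],0]])

```text
time: 19.25
eef_pos: [0.5349, -0.0886, 0.0053]
eef_rot: [[0.842, 0.54, -0.007], [0.54, -0.842, 0.002], [-0.005, -0.005, -1.0]]
wrist_force: [-0.9, 0.3, -0.1]
grip_width: 0.0498
grip_force: 0.0
```

Call:
drive_tool(targets=[[[0,0,0],0],[[0,0,0],0],[[0,0,0],0],[[0,0,0],0],[[0,0,0],0]], gripper=0)

```text
time: 19.75
eef_pos: [0.5389, -0.0897, 0.0106]
eef_rot: [[0.842, 0.539, 0.003], [0.539, -0.842, -0.001], [0.002, 0.002, -1.0]]
wrist_force: [-0.4, 0.6, 2.9]
grip_width: 0.019
grip_force: 30.0
```

Call:
drive_tool(targets=[[[0,0,0],0],[[0,0,0],0],[[0,0,0],0]])

```text
time: 20.05
eef_pos: [0.5389, -0.0897, 0.0106]
eef_rot: [[0.843, 0.539, 0.003], [0.539, -0.843, -0.001], [0.002, 0.002, -1.0]]
wrist_force: [-0.8, 0.0, 6.5]
grip_width: 0.0196
grip_force: 30.0
```

Call:
drive_tool(targets=[[[0,0,-40],0],[[0,0,-85],0],[[3,-20,-100],-0.1],[[8,-60,-100],-0.24],[[13,-100,-100],-0.38]])

```text
time: 20.55
eef_pos: [0.4948, 0.0022, 0.1096]
eef_rot: [[0.58, 0.815, 0.001], [0.815, -0.58, -0.0], [0.001, 0.001, -1.0]]
wrist_force: [-0.6, 0.4, -1.6]
grip_width: 0.019
grip_force: 30.0
```

Run:
```python
from rig import manip
import numpy as np
s=manip.observe();R=s["eef_rot"];print(s["eef_pos"],(R.T@(np.array([.4743,.0462,.1106])-s["eef_pos"])*1000).round(1),np.arctan2(R[1,1],R[0,1]))
```

```text
[0.4947539  0.00221886 0.1095539 ] [ 24.  -42.2  -1.1] -0.6181188125095796
```

Call:
drive_tool(targets=[[[12,-21,-1],-0.14],[[24,-42,-1],-0.28],[[24,-42,-1],-0.42],[[24,-42,-1],-0.56],[[24,-42,-1],-0.62]])

```text
time: 21.05
eef_pos: [0.4742, 0.046, 0.1095]
eef_rot: [[-0.003, 1.0, -0.001], [1.0, 0.003, -0.0], [-0.0, -0.001, -1.0]]
wrist_force: [0.5, 0.5, -0.6]
grip_width: 0.0193
grip_force: 30.0
```

Call:
drive_tool(targets=[[[0,0,0],0],[[0,0,0],0],[[0,0,0],0]])

```text
time: 21.35
eef_pos: [0.4746, 0.0457, 0.1097]
eef_rot: [[0.003, 1.0, -0.0], [1.0, -0.003, -0.0], [-0.0, -0.0, -1.0]]
wrist_force: [-0.5, 0.1, -0.2]
grip_width: 0.0193
grip_force: 30.0
```

Call:
drive_tool(targets=[[[0,0,45],0],[[0,0,70],0],[[0,0,81],0],[[0,0,85],0],[[0,0,86],0]])

```text
time: 21.85
eef_pos: [0.4753, 0.0457, 0.0245]
eef_rot: [[0.002, 1.0, 0.001], [1.0, -0.002, -0.0], [-0.0, 0.001, -1.0]]
wrist_force: [-0.9, -0.7, -1.0]
grip_width: 0.0197
grip_force: 30.0
```

Call:
drive_tool(targets=[[[0,0,0.5],0],[[0,0,1],0],[[0,0,1],0],[[0,0,1],0],[[0,0,1],0]])

```text
time: 22.35
eef_pos: [0.475, 0.0457, 0.0233]
eef_rot: [[0.002, 1.0, 0.001], [1.0, -0.002, -0.0], [-0.0, 0.001, -1.0]]
wrist_force: [0.6, -0.2, -0.2]
grip_width: 0.0197
grip_force: 30.0
```

Call:
drive_tool(targets=[[[0,0,0.7],0],[[0,0,1.3],0],[[0,0,1.3],0],[[0,0,1.3],0]])

```text
time: 22.75
eef_pos: [0.4747, 0.0457, 0.0216]
eef_rot: [[0.002, 1.0, -0.0], [1.0, -0.002, -0.0], [-0.0, -0.0, -1.0]]
wrist_force: [0.0, -0.1, -0.6]
grip_width: 0.0196
grip_force: 30.0
```

Call:
drive_tool(targets=[[[0,0,0],0],[[0,0,0],0],[[0,0,0],0],[[0,0,0],0],[[0,0,0],0]], gripper=0.6)

```text
time: 23.25
eef_pos: [0.4748, 0.0457, 0.0217]
eef_rot: [[0.002, 1.0, 0.0], [1.0, -0.002, -0.0], [-0.0, 0.0, -1.0]]
wrist_force: [0.3, -0.3, -0.1]
grip_width: 0.0549
grip_force: 0.0
```

Call:
drive_tool(targets=[[[0,0,-20],0],[[0,0,-50],0],[[0,0,-90],0],[[0,0,-130],0],[[0,0,-130],0]])

```text
time: 23.75
eef_pos: [0.4786, 0.0457, 0.1586]
eef_rot: [[0.002, 1.0, 0.013], [1.0, -0.002, -0.0], [-0.0, 0.013, -1.0]]
wrist_force: [-0.7, 0.3, -0.1]
grip_width: 0.0563
grip_force: 0.0
```

Call:
drive_tool(targets=[[[-45,-15,0],0],[[-90,-30,0],0],[[-135,-45,0],0],[[-180,-60,0],0],[[-200,-60,0],0]])

```text
time: 24.25
eef_pos: [0.4123, -0.1569, 0.1509]
eef_rot: [[0.006, 1.0, -0.001], [1.0, -0.006, -0.001], [-0.001, -0.001, -1.0]]
wrist_force: [0.3, -0.1, 0.1]
grip_width: 0.0567
grip_force: 0.0
```

Run:
```python
from rig import manip
from h import *
d=manip.get_image("top");cv2.imwrite("pics/c3.png",cv2.resize(d["image"][150:290,180:480,::-1],(780,364),interpolation=cv2.INTER_CUBIC))
W=cloud(d)
for n,x,y,H in [("a",.4743,.0462,.047),("b",.4776,.107,.053),("c",.4809,.1763,.059),("d",.484,.2379,.065)]:
    k=(d["depth"]>0)&(abs(W[...,2]-H)<.006)&(np.hypot(W[...,0]-x,W[...,1]-y)<.03);print(n,x,y,W[k].mean(0).round(4),W[k][:,2].std().round(4),cv2.minEnclosingCircle((W[k][:,:2]*1000).astype(np.float32)))
d=manip.get_image("scene");cv2.imwrite("pics/s3.png",cv2.resize(d["image"][200:380,200:400,::-1],(660,594),interpolation=cv2.INTER_CUBIC))
```

```text
a 0.4743 0.0462 [0.4737 0.0443 0.0473] 0.0028 ((473.6742248535156, 44.19476318359375), 9.448807716369629)
b 0.4776 0.107 [0.4774 0.1067 0.0535] 0.0022 ((477.7757263183594, 106.97408294677734), 13.968372344970703)
c 0.4809 0.1763 [0.4809 0.1766 0.0595] 0.0022 ((481.12567138671875, 176.63104248046875), 17.88506317138672)
d 0.484 0.2379 [0.4835 0.2376 0.0645] 0.0025 ((483.97503662109375, 238.056884765625), 22.133527755737305)
```

View pics/c3.png

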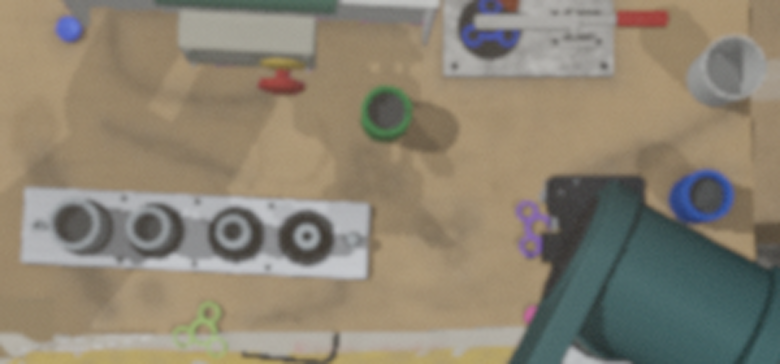

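View pics/s3.png

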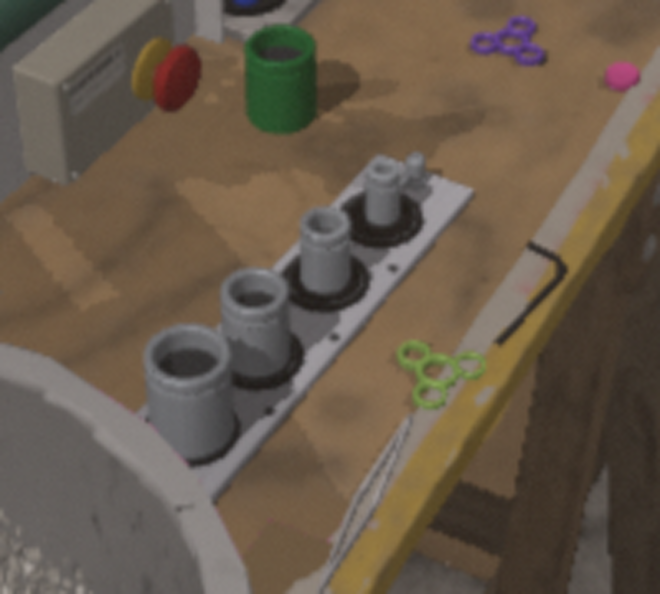

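All four sleeves stand upright and centred within about 2 mm. In the scene crop the smallest is beside the post (415,165) and the largest is at the far end (190,400). Handing in.

```bash
python3 -c "
from rig import manip
print(manip.close_job())"
```

```text
the job is handed in; nothing more can be done
None
```

The four sleeves stand upright on their pads in size order, smallest beside the start post, each within about 2 mm of centre by the last camera check, and the job was handed in at about 24 s (no verdict was returned).

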